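# Dock the screw cassette and tug-test its latch

## Task

Put the blue screw cassette into the two-bay dock, press it fully home, then pull its sprung handle firmly up and hold the pull for a moment to prove that the latch keeps the cassette down. One of the two bays has a worn latch that clicks but lets go when pulled, and nothing shows which: if the cassette lifts free, press it home in the other bay and tug it again. Leave it latched, fully home and let go, and do not knock the other things about.

Things in the scene. Friction and masses are not known exactly. Their poses are not given: they have to be found in the camera images.
- cassette: blue plastic screw cassette with a grey pull handle, standing upright on the table. Case 100 (own x) x 56 (y) x 44 mm high; on each x end a black catch lug sticks out 6 mm (112 mm over the lugs), 24 mm wide, 10 to 22 mm above the underside. Origin: centre of the underside, z up. About 0.22 kg (varies). It works either way round (half turn about z)
- handle_grip (a point): centre of the cassette's grey handle bar: bar 64 mm long along the cassette's x, 16 mm wide (y), 14 mm high, 72 mm above the cassette's underside when down; free space of 21 mm between bar and case top. Meant to be pinched across its 16 mm width from above
- pull_handle (a joint): rise of the handle bar out of the cassette (m), 0 = down, 0.008 = upper stop; sprung down: it starts to rise at about 6 N of pull and needs 1.2 N more per mm (4 mm is about 11 N). A firm tug draws it out 5 mm or more. It does not move under the cassette's own weight; pushing down on it presses rigidly on the cassette
- dock: grey fixed dock with two equal open bays side by side along its y. 168 (x) x 156 (y) mm, end blocks 42 mm high, bay side walls 30 mm, black lead-in ramps at the mouths a few mm higher. Bays inside 116 (x) x 60 (y) mm, centres 84 mm apart; the cassette goes in upright with its x along the dock's x. Origin: centre of the underside, z up
- bay_left (a point): centre of the floor of the bay at the dock's +y side, 8 mm above the table; the cassette's origin lies here when home. A black spring latch nose sticks 6 mm out of each x end of the bay, underside 24 mm above this floor. The cassette's lugs meet the noses about 20 mm above home; pushing past takes roughly 2 to 7 N, then the noses snap over the lugs
- bay_right (a point): the same for the bay at the dock's -y side. Of the two bays one (either) has a sound latch, which holds against a pull of 25 N with 2 to 3 mm of free play; the other is worn: it takes the same press, but lets the cassette lift out at roughly 5 to 9 N of pull at the handle, weight included
- parts_tray: small blue open tray, 66 x 110 x 20 mm, bystander; origin: centre of the underside
- screwdriver: orange and black screwdriver lying down, 185 mm, bystander; origin near its middle, on the table
- threadlocker: small red bottle standing, 93 mm tall, bystander; origin: centre of the underside
- bit_case: black and blue bit case, 46 x 158 x 22 mm, bystander; origin: centre of the underside
- tweezers: black tweezers lying down, 122 mm long, bystander; origin near the middle, on the table
Mind the look-alikes: they are no part of the job. There is more than one size of the cassette; the one meant has the size given above.

How it is judged:
On the way, in this order (a step that is already met when the one before it is completed fails the run):
1. the cassette is pressed fully home in one of the bays (underside within 4 mm of the bay floor) (((horizontal distance between cassette and bay_left below 0.008 m and z of cassette in the frame of bay_left below 0.004 m) or (horizontal distance between cassette and bay_right below 0.008 m and z of cassette in the frame of bay_right below 0.004 m))), for 0.2 s.
2. the handle is pulled up at least 4 mm (about 11 N) for 0.3 s while the latch keeps the cassette down in its bay (within 6 mm of the floor) (value of joint pull_handle above 0.004 m and ((horizontal distance between cassette and bay_left below 0.008 m and z of cassette in the frame of bay_left below 0.006 m) or (horizontal distance between cassette and bay_right below 0.008 m and z of cassette in the frame of bay_right below 0.006 m))), for 0.3 s.
At the end, for the whole second after the job is handed in: the cassette that stood the tug stands in the bay, centred within 8 mm, underside within 4 mm of the bay floor, upright within 0.08 rad, handle down within 1.5 mm, at rest and let go (((horizontal distance between cassette and bay_left below 0.008 m and z of cassette in the frame of bay_left below 0.004 m) or (horizontal distance between cassette and bay_right below 0.008 m and z of cassette in the frame of bay_right below 0.004 m)) and angle between cassette's own z axis and vertical below 0.08 rad and value of joint pull_handle below 0.0015 m and linear speed of cassette below 0.02 m/s and contact force between the fingers and cassette below 0.1 N); the robot touches nothing.
It fails at once if a bystander is shoved more than 30 mm (distance of any of parts_tray, screwdriver, threadlocker, tweezers, bit_case from where it was at the start of the episode above 0.03 m).
It also fails if it takes over 72 s, if anything falls off the work surface, if the arm or the gripper's body presses on something with over 40 N, if the wrist force passes 120 N, or if a joint passes its speed limit or range.

## Robot

A 6-joint arm with a two-finger parallel gripper is mounted at the origin on a cart in front of the work surface, level with it; the furniture and walls round the work are solid. World frame = base frame: x ahead of the robot, y to its left, z up, the work surface at z = 0. Lengths are in m, angles in rad, forces in N, time in s.
With the tool pointing down it reaches from about 0.325 to 0.875 m from the base axis. Payload 4.4 kg.
Tool frame: the origin (TCP) lies at the very end of the fingers, on their centre line; the grasp point (between the pads) lies behind it (ctrl.grasp_offset is the z of the grasp point in the tool frame, in m); z points along the fingers, y is the direction in which the jaws open and shut (so a half turn about z gives the same grasp; the last joint's range is limited). The gripper opens to 85 mm and grips with 20 to 120 N. Pads are 22 mm wide; open, the fingers measure 114 mm over their backs; the gripper's body (76 mm by 85 mm) begins 54 mm behind the grasp point. The pads swing forward as they close: fully open they stand 13 mm farther back than shut.
Start: joints at [1.004, 0.207, 1.542, -0, 1.393, -0.15], TCP at [0.232, 0.526, 0.231] pointing down, gripper open.
Joint ranges: [-2.73, 2.73], [-0.86, 2.22], [0.23, 2.46], [-1.11, 4.25], [0.08, 2.63], [-2.82, 2.82]. Speed limits (rad/s): [2.79, 2.79, 3.14, 3.14, 3.14, 3.14].

## Interface

Orientations are given as a unit quaternion [x, y, z, w].
In Python, from rig import get_obs, viewer, ctrl gives the robot as it stands. The module is installed in compiled form; this text tells all that it offers.
- The arm moves only by the tool servo_tool, never from a script. Its argument "steps" is a list of rows, each a list of 4 numbers: the shift along the tool's x, y, z in mm, then the turn about the tool's z in rad. In form: [[tx, ty, tz, spin], ...]. A call has exactly 8 rows; each row is the pose to reach, as a shift and turn from the pose measured when the call began, along the tool's axes at that moment; what a row does not reach only later rows make up. A row lasts 1/10 s, in which the tool goes at most 50 mm and 8.59 degrees, less where a joint would pass 70% of its speed; a pose out of reach is approached as far as the arm can. A call with a gripper value outside its range is refused whole. "claw" is the gripper's target within -1 to 1 (fully open at 1, half-way at 0, shut at -1), set as the call begins (left out, the last holds). The fingers move at their own pace and stop on an object; the grip force is fixed at half the most. Time passes only in rows, so rows that repeat a pose let the fingers close, or fill a call up. It gives the time, the measured TCP pose, the force and the opening at its end, in the units of the state.
- get_obs(): the state, without advancing time (a new reading comes with each control period).
- viewer.capture(name): name is "side" or "top"; returns a dict with "pixels" (480x640x3 uint8, red, green, blue), "intrinsics" (3x3 intrinsics, pixels), "R" (3x3) and "t" (3): a world point X has camera coordinates R X + t. Camera axes: x right, y down, z forward; pixel columns grow to the right and rows downward; lengths in m; the calibration is good to about 2 mm. A picture is of the moment at which its call begins. There is no depth.
- ctrl.sign_off(): hands the job in, once; it reports no verdict.
The state is a dict: "time": time; "joints": joint angles; "dq": joint speeds; "joint_efforts": joint torques, N m; "eef_pos": TCP position; "ee_rot": TCP orientation; "ft_force": force on the tool from outside, world axes, zero at the start; "ft_torque": the same for the moment, N m; "gripper_width": opening from 0.0 (shut) to 1.0 (fully open).
Only numpy, scipy, OpenCV 4.12 (cv2) and the standard library are available. Lean on these libraries where they do the work, as an engineer would, in place of code of your own. Each camera call takes 0.05 s, during which the arm holds its last target.

## Working session

There is one attempt and no reset: what is moved stays moved. The work goes in short steps, Python scripts to look and compute and a tool call to move; the robot and the scene stay as the last step left them, time stands still between calls to the robot, and variables do not carry over. Pictures are saved under pics/ and viewed, and the job is handed in when it is done.

Besides the shell and the picture viewer there is one more tool, called after "Call:" by a JSON object that holds its "op" and its "data". servo_tool: Moves the arm, as the interface text tells. Its arguments: {"type":"object","properties":{"steps":{"type":"array"},"claw":{"type":"number"}},"required":["steps"]}

```bash
mkdir -p pics
python3 - <<'E'
from rig import get_obs, viewer, ctrl
import cv2,numpy as np
o=get_obs();print(o, ctrl.grasp_offset)
for n in("side","top"):
    c=viewer.capture(n);cv2.imwrite(f"pics/{n}0.png",c["pixels"][:,:,::-1])
    print(n,c["intrinsics"],c["R"],c["t"], -c["R"].T@c["t"])
E
```

```text
{'time': 0.0, 'joints': array([ 1.00449692e+00,  2.07456864e-01,  1.54299926e+00, -2.95264973e-05,
        1.39347027e+00, -1.50484943e-01]), 'dq': array([ 1.14286817e-03,  1.13921348e-03, -3.20375828e-04, -7.12735955e-05,
        7.87850311e-04, -6.47598960e-04]), 'joint_efforts': array([ 1.58723091e-03, -3.83027959e+01, -2.91596818e+01, -1.23386444e-04,
        1.03205335e-02,  8.32765920e-06]), 'eef_pos': array([0.23185508, 0.52533973, 0.23008333]), 'ee_rot': array([ 2.06409946e-01,  9.78464906e-01, -1.09782938e-03, -3.95697671e-04]), 'ft_force': array([0.35485674, 0.59331325, 0.40680858]), 'ft_torque': array([-0.01583501, -0.0010558 ,  0.01286112]), 'gripper_width': 0.9964494447918618} -0.0187
side [[435.0652024    0.         316.23919582]
 [  0.         435.0652024  242.42974886]
 [  0.           0.           1.        ]] [[-9.99676112e-01  2.54360593e-02  8.22794931e-04]
 [ 1.27120681e-02  5.27089963e-01 -8.49714408e-01]
 [-2.20470730e-02 -8.49428736e-01 -5.27242590e-01]] [0.56495975 0.15787842 1.13116345] [0.58770865 0.86325626 0.73008427]
top [[437.31454937   0.         316.39983125]
 [  0.         437.31454937 247.95964892]
 [  0.           0.           1.        ]] [[ 0.00174353 -0.99986889  0.01609874]
 [-0.99388189 -0.0035105  -0.11039235]
 [ 0.11043439 -0.01580778 -0.9937577 ]] [-0.17169594  0.55949251  0.95393976] [ 0.45102108 -0.15462966  1.01251276]
```

View pics/side0.png

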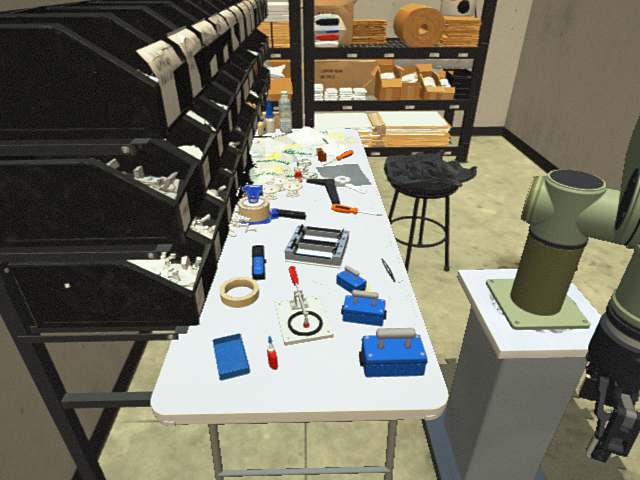

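View pics/top0.png

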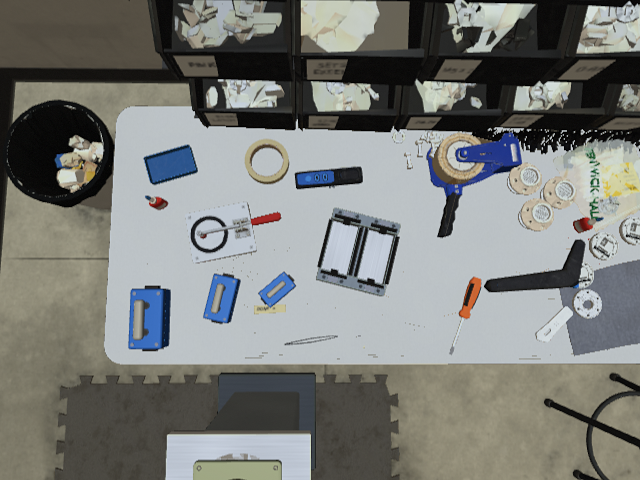

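Candidates for the cassette in the top view are large (149,320), medium (221,298) and small (277,289). The parts tray (171,164) and bit case (328,178) are also blue. I'll measure their sizes, expecting the medium one, and crop in close.

```bash
cat > h.py <<'E'
from rig import get_obs, viewer, ctrl
import cv2,numpy as np
def ray(c,uv,z):
    uv=np.atleast_2d(np.array(uv,float));K=c["intrinsics"]
    d=np.c_[(uv-K[:2,2])/[K[0,0],K[1,1]],np.ones(len(uv))]@c["R"]
    o=-c["R"].T@c["t"]
    return o+d*((z-o[2])/d[:,2])[:,None]
def proj(c,X):
    X=np.atleast_2d(X);p=(X@c["R"].T+c["t"])@c["intrinsics"].T
    return p[:,:2]/p[:,2:]
def crop(c,name,u,v,w,h,s):
    im=c["pixels"][v:v+h,u:u+w,::-1];cv2.imwrite("pics/"+name,cv2.resize(im,None,fx=s,fy=s,interpolation=cv2.INTER_CUBIC))
def rectz(c,mask,z):
    cs,_=cv2.findContours(mask,cv2.RETR_EXTERNAL,cv2.CHAIN_APPROX_NONE)
    out=[]
    for k in cs:
        if cv2.contourArea(k)<60: continue
        P=ray(c,k[:,0,:],z)[:,:2]
        r=cv2.minAreaRect((P*1000).astype(np.float32)); out.append((k[:,0].mean(0).round(),np.round(r[0],1),np.round(r[1],1),round(r[2],1)))
    return out
E
python3 - <<'E'
from h import *
c=viewer.capture("top");s=viewer.capture("side")
hsv=cv2.cvtColor(c["pixels"],cv2.COLOR_RGB2HSV)
m=cv2.inRange(hsv,(100,120,60),(125,255,255))
m=cv2.morphologyEx(m,cv2.MORPH_CLOSE,np.ones((9,9)))
for r in rectz(c,m,.044):print(r)
crop(c,"c1.png",120,260,190,100,4)
crop(c,"d1.png",300,195,120,110,5)
crop(s,"s1.png",270,215,160,170,4)
E
```

```text
(array([148., 318.]), array([402.3, 194.6]), array([129.,  85.]), 0.1)
(array([221., 298.]), array([447. ,  38.4]), array([ 59. , 100.4]), 77.5)
(array([276., 289.]), array([467. , -82.6]), array([41.3, 74.7]), 40.6)
(array([315., 178.]), array([ 719.1, -167.1]), array([30.1, 84.2]), 5.7)
(array([ 61., 163.]), array([750.9, 407.4]), array([42.9, 24.3]), 33.4)
(array([170., 164.]), array([747.8, 162.3]), array([ 66.9, 106.3]), 17.1)
(array([470., 166.]), array([ 751.8, -535.1]), array([118.8, 219.3]), 12.1)
```

View pics/c1.png

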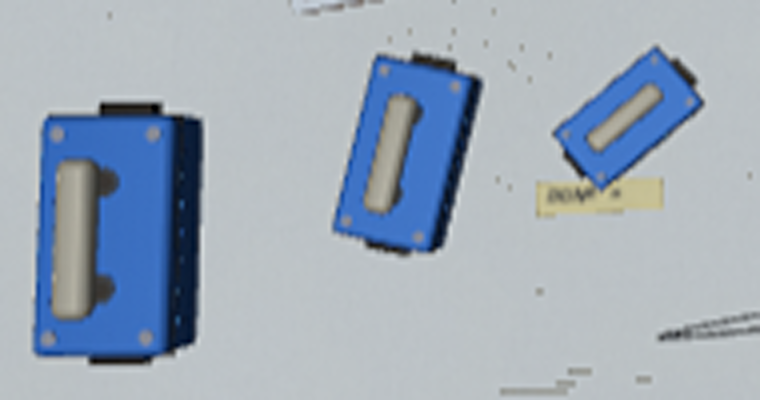

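View pics/d1.png

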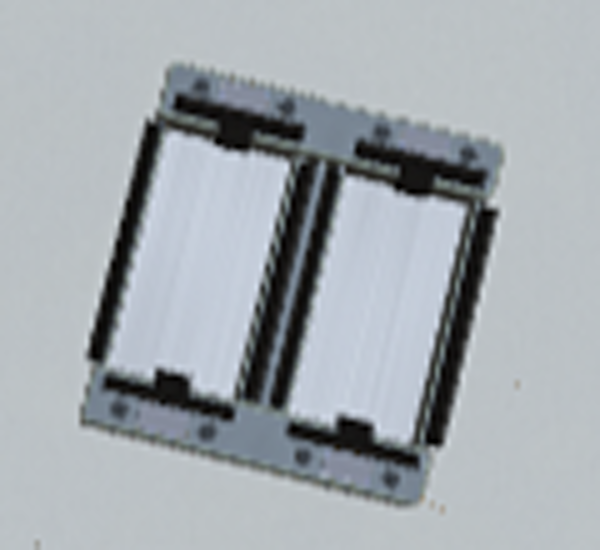

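View pics/s1.png

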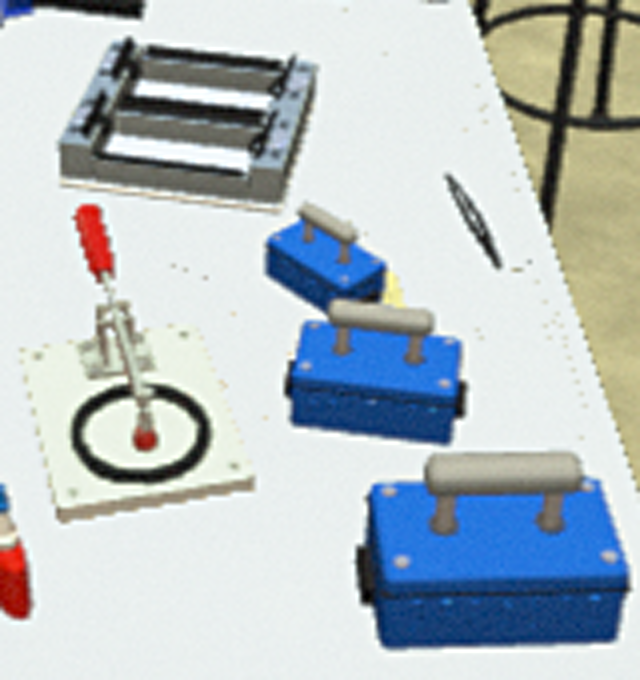

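The medium cassette measures 59×100 mm, so it is the right one. The others are 85×129 and 41×75. Next I need accurate poses for it and the dock.

Run:
```python
from h import *
c=viewer.capture("top");s=viewer.capture("side")
hsv=cv2.cvtColor(c["pixels"],cv2.COLOR_RGB2HSV)
roi=np.zeros(hsv.shape[:2],np.uint8);roi[265:330,195:245]=255
top=cv2.inRange(hsv,(100,120,140),(125,255,255))&roi
top=cv2.morphologyEx(top,cv2.MORPH_CLOSE,np.ones((9,9)))
print("top face",rectz(c,top,.044))
def bar(c,roi):
    h=cv2.cvtColor(c["pixels"],cv2.COLOR_RGB2HSV)
    r=np.zeros(h.shape[:2],np.uint8);r[roi[1]:roi[3],roi[0]:roi[2]]=255
    m=cv2.inRange(h,(0,5,90),(40,90,255))&r
    m=cv2.morphologyEx(m,cv2.MORPH_OPEN,np.ones((2,2)))
    n,l,st,ce=cv2.connectedComponentsWithStats(m); i=1+st[1:,4].argmax(); print(st[i],ce[i]); return (l==i).astype(np.uint8),ce[i]
m,ct=bar(c,(210,278,230,318)); print("bar",rectz(c,m,.074),ray(c,ct,.074))
m,cs=bar(s,(350,286,382,302)); print(ray(s,cs,.074))
# triangulate
P=[k["intrinsics"]@np.c_[k["R"],k["t"]] for k in(c,s)]
X=cv2.triangulatePoints(P[0],P[1],ct.reshape(2,1),cs.reshape(2,1));print("tri",X[:3].T/X[3])
# dock corners picked
q=np.array([(168,65),(502,150),(420,505),(82,422)])/5+[300,195]
W=ray(c,q,.042)*1000;print(W.round(1),np.linalg.norm(np.roll(W,-1,0)-W,axis=1))
print("centre",W.mean(0),[np.degrees(np.arctan2(*(W[a]-W[b])[[1,0]])) for a,b in((0,3),(1,2),(0,1),(3,2))])
# dark parts
```

```text
top face [(array([220., 298.]), array([447.5,  41.2]), array([53.4, 97.1]), 77.5)]
[212 285  13  29 195] [217.83589744 299.09230769]
bar [(array([218., 299.]), array([445.7,  39.5]), array([14., 61.]), 77.4)] [[0.44529184 0.03964801 0.074     ]]
[353 287  26  12 174] [366.06896552 293.88505747]
[[0.44654913 0.04354722 0.074     ]]
tri [[0.44561503 0.040171   0.07127645]]
[[ 649.8 -208.7   42. ]
 [ 611.6 -359.3   42. ]
 [ 452.5 -319.8   42. ]
 [ 488.8 -170.2   42. ]] [155.30401756 163.92999791 153.93647306 165.53956703]
centre [ 550.66305319 -264.50103463   42.        ] [np.float64(-13.467889110393765), np.float64(-13.94128429552486), np.float64(75.76853592807787), np.float64(76.3629457930532)]
```

Run:
```python
from h import *
c=viewer.capture("top");s=viewer.capture("side")
q=np.array([(235,149),(172,371),(413,193),(356,418)])/5+[300,195]
W=ray(c,q,.036)*1000;print(W.round(1));print("L",(W[0]+W[1])/2,np.linalg.norm(W[0]-W[1]),"R",(W[2]+W[3])/2,np.linalg.norm(W[2]-W[3]))
print([np.degrees(np.arctan2(*(W[a]-W[b])[[1,0]])) for a,b in((0,1),(2,3),(0,2),(1,3))])
th=np.radians(-13.8);ex=np.array([np.cos(th),np.sin(th)]);ey=np.array([-ex[1],ex[0]])
C=np.array([550.7,-264.5])
print("L",C+42*ey,"R",C-42*ey)
# overlay check
for k,n,box,f in((c,"d2.png",(300,195,120,110),5),(s,"d3.png",(275,215,85,60),8)):
    im=k["pixels"][:,:,::-1].copy();im=cv2.resize(im[box[1]:box[1]+box[3],box[0]:box[0]+box[2]],None,fx=f,fy=f,interpolation=cv2.INTER_CUBIC)
    def poly(x0,x1,y0,y1,z,col):
        X=[np.r_[(C+a*ex+b*ey)/1000,z] for a,b in((x0,y0),(x1,y0),(x1,y1),(x0,y1))]
        p=(proj(k,np.array(X))+.5-[box[0],box[1]])*f
        cv2.polylines(im,[p.astype(int)],True,col,1)
    poly(-84,84,-78,78,.042,(0,0,255))
    for b in(-42,42):poly(-58,58,b-30,b+30,.008,(0,255,0))
    poly(-84,84,-78,78,.0,(255,0,0))
    cv2.imwrite("pics/"+n,im)
```

```text
[[ 612.5 -239.3   36. ]
 [ 511.9 -210.5   36. ]
 [ 592.7 -319.8   36. ]
 [ 491.1 -292.7   36. ]]
L [ 562.20006509 -224.91594431   36.        ] 104.67167295011568 R [ 541.91355082 -306.25999449   36.        ] 105.17658253778175
[np.float64(-15.980268467216783), np.float64(-14.90853216305627), np.float64(76.18813977811207), np.float64(75.80941341681813)]
L [ 560.71840522 -223.71236024] R [ 540.68159478 -305.28763976]
```

View pics/d2.png

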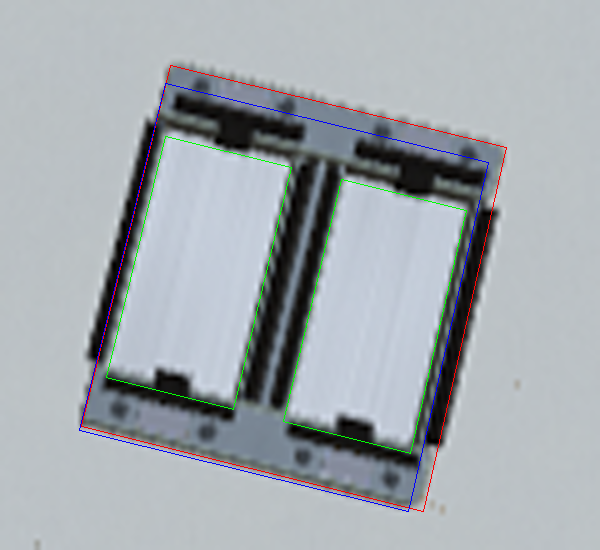

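View pics/d3.png

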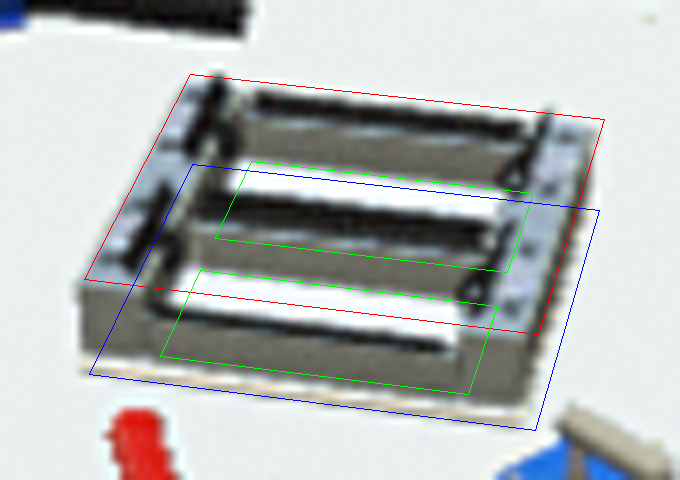

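```bash
cat >> h.py <<'E'
from scipy.spatial.transform import Rotation as Ro
def goto(x,y,z,yaw):  # mm, yaw deg of tool x axis
    o=get_obs();R=Ro.from_quat(o["ee_rot"]).as_matrix()
    d=R.T@(np.array([x,y,z])-o["eef_pos"]*1000)
    cur=np.degrees(np.arctan2(R[1,0],R[0,0]))
    sp=-np.radians((yaw-cur+90)%180-90)
    print("t",round(o["time"],2),"pos",(o["eef_pos"]*1000).round(1),"yaw",cur.round(2),"tilt",np.degrees(np.arccos(-R[2,2])).round(2),"w",round(o["gripper_width"],3),"F",o["ft_force"].round(1),"T",o["ft_torque"].round(2))
    print("MOVE",d.round(1),"spin",sp.round(3))
E
python3 -c "
from h import *
goto(445.7,39.8,150,167.5)"
```

```text
t 0.4 pos [232.2 525.9 231.1] yaw 156.18 tilt 0.02 w 0.996 F [-0.2  0.3 -0.7] T [-0.03 -0.03 -0.04]
MOVE [-391.7 -358.4   81.2] spin -0.198
```

Call:
{"op": "servo_tool", "data": {"steps": [[-25,-22,0,-0.02],[-60,-55,5,-0.05],[-96,-88,10,-0.09],[-133,-121,20,-0.13],[-169,-154,30,-0.17],[-205,-187,40,-0.198],[-240,-220,45,-0.198],[-275,-252,50,-0.198]], "claw": 0.2}}

```text
time: 1.2
eef_pos: [0.3823, 0.1824, 0.1811]
ee_rot: [0.109, 0.994, -0.0, 0.0]
ft_force: [1.0, 0.3, 0.8]
gripper_width: 0.603
```

```bash
python3 -c "
from h import *
goto(445.7,39.8,120,167.5)"
```

```text
t 1.2 pos [382.3 182.4 181.1] yaw 167.53 tilt 0.03 w 0.603 F [1.  0.3 0.8] T [-0.02 -0.03 -0.03]
MOVE [ -92.6 -125.6   61.2] spin 0.0
```

Call:
{"op": "servo_tool", "data": {"steps": [[-22,-30,0,0],[-46,-62,8,0],[-68,-92,25,0],[-84,-114,42,0],[-92,-125,56,0],[-92.6,-125.6,61,0],[-92.6,-125.6,61,0],[-92.6,-125.6,61,0]]}}

```text
time: 2.0
eef_pos: [0.4457, 0.0406, 0.1207]
ee_rot: [0.108, 0.994, 0.0, 0.001]
ft_force: [-0.5, 0.2, -0.4]
gripper_width: 0.597
```

Run:
```python
from h import *
goto(445.7,39.8,52,167.5)
c=viewer.capture("top");s=viewer.capture("side")
crop(s,"a1.png",270,190,170,150,4);crop(c,"a2.png",160,240,140,110,5)
```

```text
t 2.0 pos [445.7  40.6 120.7] yaw 167.58 tilt 0.06 w 0.597 F [-0.5  0.2 -0.4] T [ 0.   -0.01 -0.02]
MOVE [-0.1 -0.8 68.7] spin 0.001
```

View pics/a1.png

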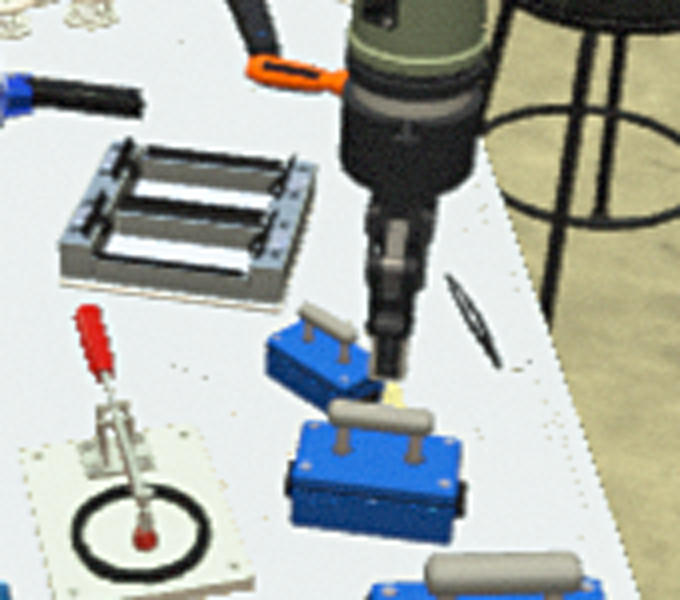

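View pics/a2.png

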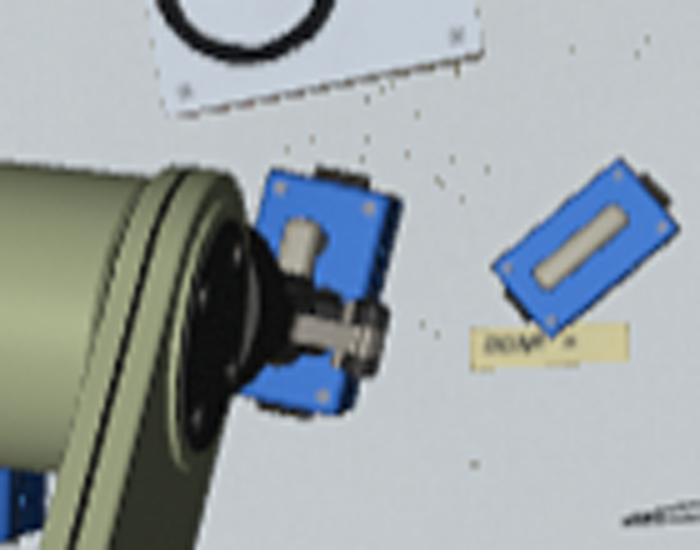

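Call:
{"op": "servo_tool", "data": {"steps": [[0,-0.5,15,0],[0,-0.5,32,0],[0,-0.5,48,0],[0,-0.5,60,0],[0,-0.5,67,0],[0,-0.5,69,0],[0,-0.5,69,0],[0,-0.5,69,0]]}}

```text
time: 2.9
eef_pos: [0.4467, 0.0401, 0.0527]
ee_rot: [0.108, 0.994, 0.0, 0.002]
ft_force: [-0.2, -0.5, 0.4]
gripper_width: 0.601
```

Run:
```python
from h import *
goto(445.7,39.8,52,167.5)
s=viewer.capture("side")
crop(s,"a3.png",310,230,120,110,6)
```

```text
t 2.9 pos [446.7  40.1  52.7] yaw 167.62 tilt 0.2 w 0.601 F [-0.2 -0.5  0.4] T [ 0.03 -0.03 -0.01]
MOVE [ 0.9 -0.5  0.7] spin 0.002
```

View pics/a3.png

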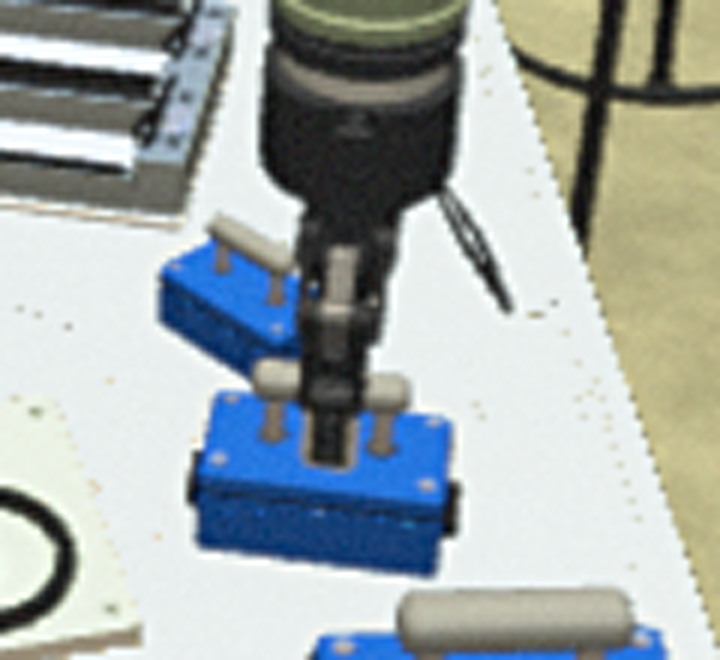

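The fingers straddle the handle bar at the middle, with the bar at about (330,385) in the crop. Closing now.

Call:
{"op": "servo_tool", "data": {"steps": [[0,0,0,0],[0,0,0,0],[0,0,0,0],[0,0,0,0],[0,0,0,0],[0,0,0,0],[0,0,0,0],[0,0,0,0]], "claw": -1}}

```text
time: 3.75
eef_pos: [0.4472, 0.0402, 0.0532]
ee_rot: [0.108, 0.994, 0.0, 0.002]
ft_force: [-1.1, 1.7, 5.5]
gripper_width: 0.179
```

Run:
```python
from h import *
goto(445.7,39.8,200,167.5)
```

```text
t 3.75 pos [447.2  40.2  53.2] yaw 167.61 tilt 0.26 w 0.179 F [-1.1  1.7  5.5] T [ 0.19  0.12 -0.08]
MOVE [   0.8   -0.6 -146.8] spin 0.002
```

Call:
{"op": "servo_tool", "data": {"steps": [[0,0,-8,0],[0,0,-22,0],[0,0,-40,0],[0,0,-60,0],[0,0,-80,0],[0,0,-98,0],[0,0,-108,0],[0,0,-110,0]]}}

```text
time: 4.55
eef_pos: [0.4472, 0.04, 0.1641]
ee_rot: [0.108, 0.994, 0.0, 0.003]
ft_force: [0.2, 0.7, -2.3]
gripper_width: 0.175
```

Run:
```python
from h import *
goto(561.5,-224.3,160,166.1)
s=viewer.capture("side");crop(s,"b1.png",270,150,160,200,3)
```

```text
t 4.55 pos [447.2  40.  164.1] yaw 167.61 tilt 0.37 w 0.175 F [ 0.2  0.7 -2.3] T [0.   0.02 0.03]
MOVE [-168.3 -233.7    4.9] spin 0.026
```

View pics/b1.png

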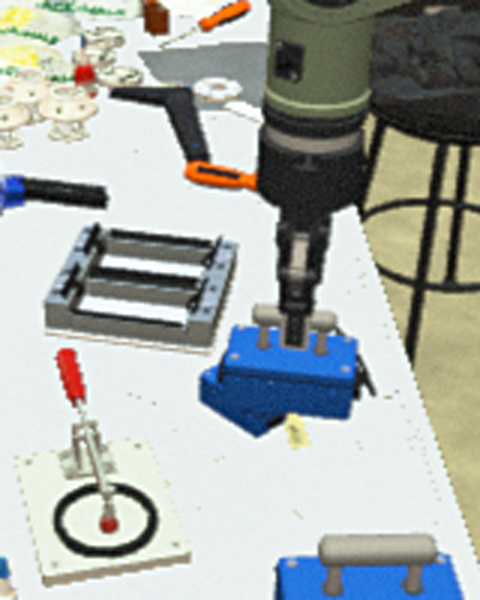

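Call:
{"op": "servo_tool", "data": {"steps": [[-13,-18,-2,0],[-38,-53,-4,0.005],[-68,-94,-4,0.01],[-98,-136,-4,0.015],[-126,-175,-2,0.02],[-149,-207,0,0.026],[-163,-227,2,0.026],[-168,-234,3,0.026]]}}

```text
time: 5.4
eef_pos: [0.5602, -0.2268, 0.1589]
ee_rot: [0.122, 0.993, 0.0, 0.001]
ft_force: [0.0, 0.1, -2.7]
gripper_width: 0.176
```

Run:
```python
from h import *
goto(561.5,-224.3,100,166.1)
c=viewer.capture("top");s=viewer.capture("side")
crop(s,"b2.png",250,170,150,120,5);crop(c,"b3.png",280,180,150,120,5)
```

```text
t 5.4 pos [ 560.2 -226.8  158.9] yaw 165.96 tilt 0.15 w 0.176 F [ 0.   0.1 -2.7] T [ 0.04 -0.    0.  ]
MOVE [-0.5  2.7 58.9] spin -0.002
```

View pics/b2.png

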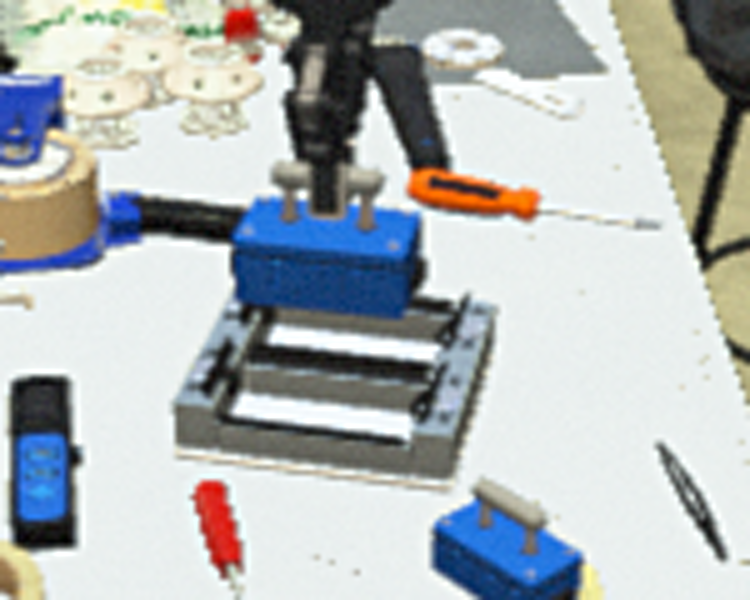

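View pics/b3.png

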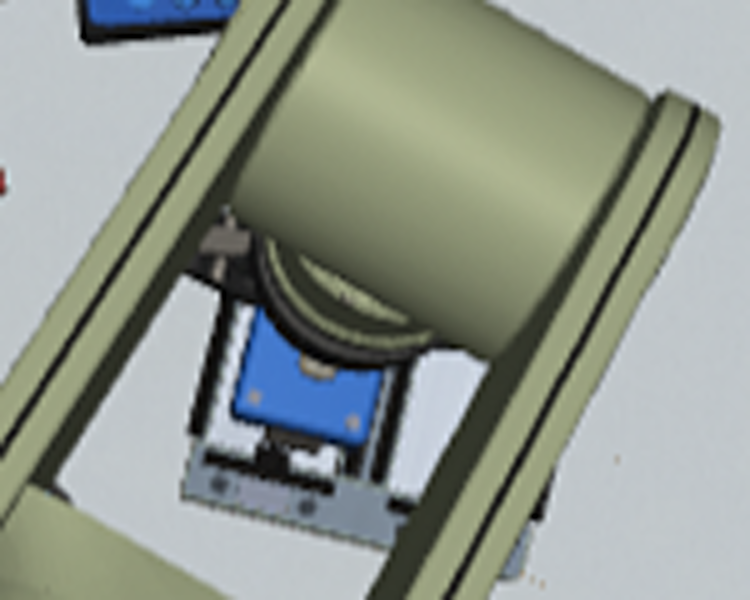

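Run:
```python
from h import *
c=viewer.capture("top")
P=ray(c,np.array([(234,413),(363,442)])/5+[280,180],.1497)[:,:2]*1000
o=get_obs();print(o["eef_pos"],P,np.linalg.norm(P[0]-P[1]))
th=np.radians(-14);ex=np.array([np.cos(th),np.sin(th)])
print("yaw",np.degrees(np.arctan2(*(P[0]-P[1])[[1,0]]))-90,"centre",P.mean(0)+50*ex)
```

```text
[ 0.559581   -0.22350873  0.15952839] [[ 517.82837057 -188.98749849]
 [ 506.48208575 -240.02947524]] 52.28787211212795
yaw -12.532683508909088 centre [ 560.67001447 -226.60458165]
```

Call:
{"op": "servo_tool", "data": {"steps": [[-2,0,8,0],[-2,-0.5,20,0],[-2,-0.5,34,0],[-2,-0.5,45,0],[-2,-0.5,51,0],[-2,-0.5,54,0],[-2,-0.5,54,0],[-2,-0.5,54,0]]}}

```text
time: 6.35
eef_pos: [0.5619, -0.2247, 0.106]
ee_rot: [0.121, 0.993, 0.001, 0.001]
ft_force: [1.1, 0.5, -2.2]
gripper_width: 0.18
```

Run:
```python
from h import *
goto(561.5,-224.3,80,166)
c=viewer.capture("top");s=viewer.capture("side")
crop(s,"b4.png",250,170,150,120,5);crop(c,"b5.png",280,180,150,120,5)
goto(561.5,-224.3,80,166)
```

```text
t 6.35 pos [ 561.9 -224.7  106. ] yaw 166.1 tilt 0.2 w 0.18 F [ 1.1  0.5 -2.2] T [-0.02  0.08 -0.02]
MOVE [ 0.6  0.2 26. ] spin 0.002
t 6.45 pos [ 562.1 -224.8  106.3] yaw 166.1 tilt 0.21 w 0.172 F [ 0.8  0.4 -2.2] T [0.02 0.05 0.06]
MOVE [ 0.7  0.3 26.3] spin 0.002
```

View pics/b4.png

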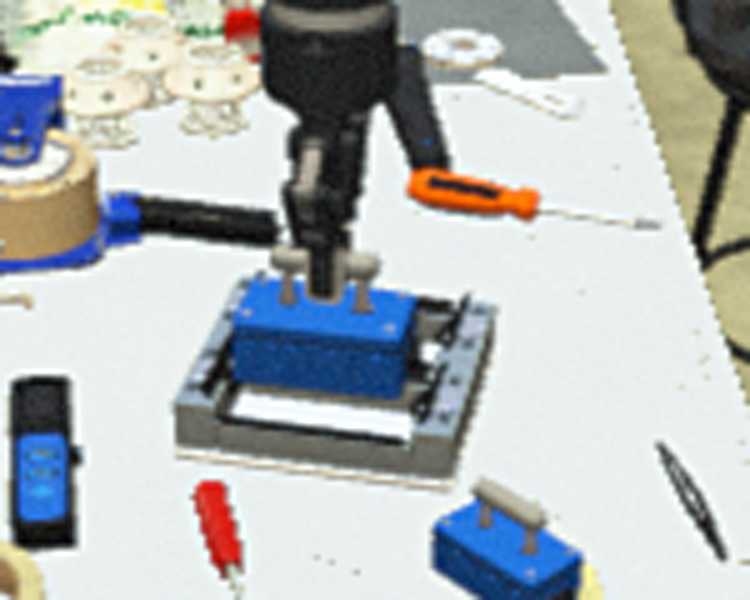

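View pics/b5.png

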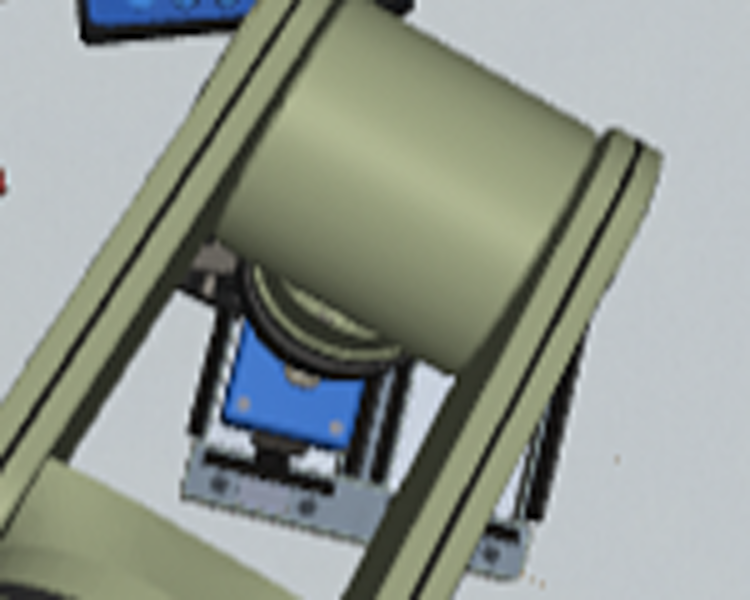

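Call:
{"op": "servo_tool", "data": {"steps": [[0.5,0.2,3,0],[0.5,0.2,6,0],[0.5,0.2,9,0],[0.5,0.2,12,0],[0.5,0.2,15,0],[0.5,0.2,18,0],[0.5,0.2,20,0],[0.5,0.2,20,0]]}}

```text
time: 7.25
eef_pos: [0.5614, -0.2242, 0.0858]
ee_rot: [0.121, 0.993, 0.001, 0.001]
ft_force: [-0.5, 0.6, -3.6]
gripper_width: 0.173
```

Run:
```python
from h import *
goto(561.5,-224.3,61,166)
```

```text
t 7.25 pos [ 561.4 -224.2   85.8] yaw 166.1 tilt 0.18 w 0.173 F [-0.5  0.6 -3.6] T [ 0.02 -0.06  0.06]
MOVE [-0.1 -0.1 24.8] spin 0.002
```

Call:
{"op": "servo_tool", "data": {"steps": [[0,0,3,0],[0,0,6,0],[0,0,9,0],[0,0,12,0],[0,0,15,0],[0,0,18,0],[0,0,21,0],[0,0,24,0]]}}

```text
time: 8.05
eef_pos: [0.5611, -0.2239, 0.0612]
ee_rot: [0.121, 0.993, 0.001, 0.001]
ft_force: [-6.0, 5.6, 13.9]
gripper_width: 0.174
```

Run:
```python
from h import *
goto(561.5,-224.3,61,166)
c=viewer.capture("top");s=viewer.capture("side")
crop(s,"b6.png",250,170,150,120,5)
```

```text
t 8.05 pos [ 561.1 -223.9   61.2] yaw 166.1 tilt 0.17 w 0.174 F [-6.   5.6 13.9] T [0.92 0.64 0.07]
MOVE [-0.5 -0.3  0.2] spin 0.002
```

View pics/b6.png

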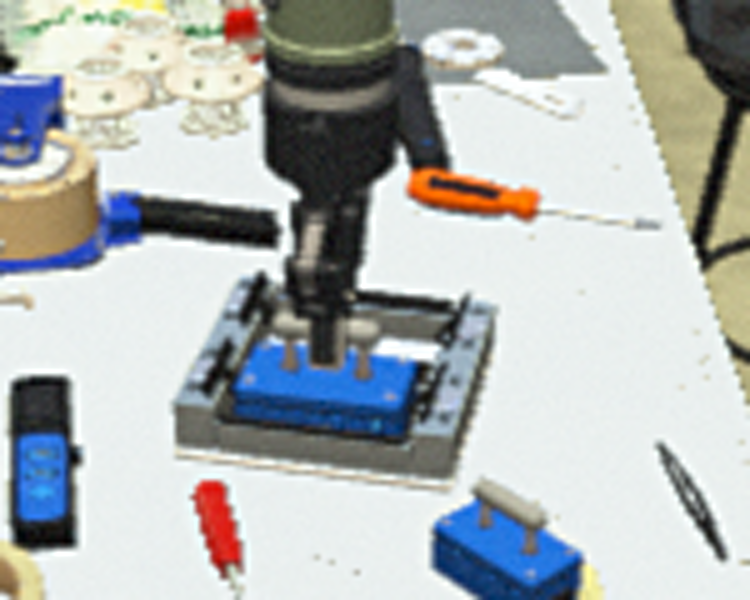

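Call:
{"op": "servo_tool", "data": {"steps": [[0,0,1,0],[0,0,2,0],[0,0,3,0],[0,0,3,0],[0,0,3,0],[0,0,3,0],[0,0,3,0],[0,0,3,0]]}}

```text
time: 8.95
eef_pos: [0.5612, -0.2238, 0.0612]
ee_rot: [0.121, 0.993, 0.001, 0.001]
ft_force: [-5.8, 3.5, 13.5]
gripper_width: 0.176
```

Run:
```python
from h import *
goto(561.5,-224.3,61,166)
```

```text
t 8.95 pos [ 561.2 -223.8   61.2] yaw 166.13 tilt 0.16 w 0.176 F [-5.8  3.5 13.5] T [ 0.52  1.   -0.04]
MOVE [-0.5 -0.4  0.2] spin 0.002
```

Call:
{"op": "servo_tool", "data": {"steps": [[0,0,-1,0],[0,0,-2.5,0],[0,0,-4,0],[0,0,-5.5,0],[0,0,-7,0],[0,0,-8.5,0],[0,0,-8.5,0],[0,0,-8.5,0]]}}

```text
time: 9.75
eef_pos: [0.5606, -0.2235, 0.0688]
ee_rot: [0.121, 0.993, 0.002, -0.0]
ft_force: [3.1, -1.6, -12.8]
gripper_width: 0.175
```

Run:
```python
from h import *
goto(561.5,-224.3,61,166)
s=viewer.capture("side")
crop(s,"b7.png",250,170,150,120,5)
```

```text
t 9.75 pos [ 560.6 -223.5   68.8] yaw 166.12 tilt 0.18 w 0.175 F [  3.1  -1.6 -12.8] T [-0.22 -0.46 -0.03]
MOVE [-1.1 -0.6  7.8] spin 0.002
```

View pics/b7.png

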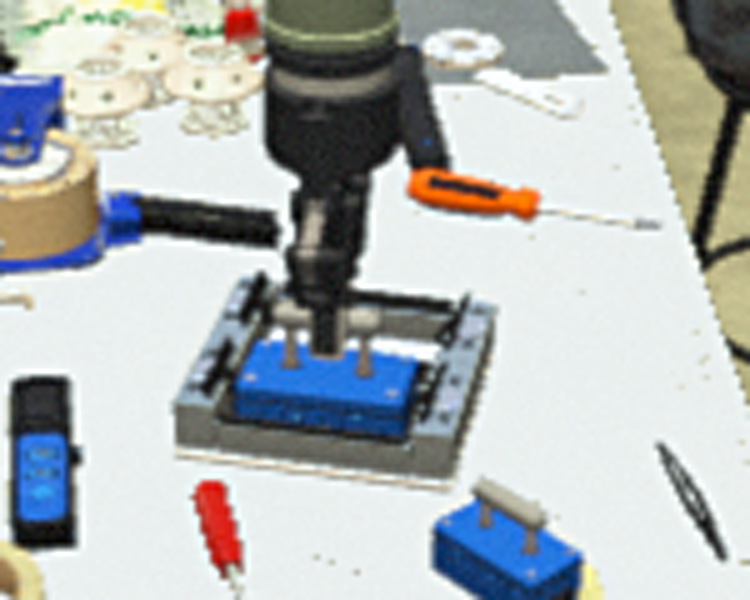

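It holds at 12.8 N, above the worn latch's 5 to 9 N. I'll pull slightly harder and hold it.

Call:
{"op": "servo_tool", "data": {"steps": [[0,0,-1,0],[0,0,-2,0],[0,0,-2,0],[0,0,-2,0],[0,0,-2,0],[0,0,-2,0],[0,0,-2,0],[0,0,-2,0]]}}

```text
time: 10.6
eef_pos: [0.5606, -0.2235, 0.0708]
ee_rot: [0.121, 0.993, 0.002, -0.0]
ft_force: [2.7, -2.1, -15.8]
gripper_width: 0.177
```

Run:
```python
from h import *
goto(561.3,-223.9,61,166)
```

```text
t 10.6 pos [ 560.6 -223.5   70.8] yaw 166.13 tilt 0.18 w 0.177 F [  2.7  -2.1 -15.8] T [-0.34 -0.68 -0.04]
MOVE [-0.8 -0.3  9.8] spin 0.002
```

It held at 15.8 N, with the force growing along the spring slope, so the latch is sound. Next I lower it, press it home again and let go.

Call:
{"op": "servo_tool", "data": {"steps": [[-0.3,0,2,0],[-0.5,0,4,0],[-0.5,0,6,0],[-0.5,0,8,0],[-0.5,0,10,0],[-0.5,0,11,0],[-0.5,0,11,0],[-0.5,0,10,0]]}}

```text
time: 11.4
eef_pos: [0.5618, -0.2239, 0.0617]
ee_rot: [0.121, 0.993, 0.001, 0.001]
ft_force: [-1.0, 0.7, -2.2]
gripper_width: 0.171
```

Run:
```python
from h import *
goto(561.3,-223.9,61,166)
```

```text
t 11.4 pos [ 561.8 -223.9   61.7] yaw 166.13 tilt 0.16 w 0.171 F [-1.   0.7 -2.2] T [-0.   -0.02  0.02]
MOVE [ 0.5 -0.1  0.7] spin 0.002
```

Call:
{"op": "servo_tool", "data": {"steps": [[0,0,1.5,0],[0,0,2.5,0],[0,0,2.5,0],[0,0,2.5,0],[0,0,2,0],[0,0,1,0],[0,0,0.5,0],[0,0,0.5,0]]}}

```text
time: 12.2
eef_pos: [0.5619, -0.2239, 0.0613]
ee_rot: [0.121, 0.993, 0.001, 0.001]
ft_force: [-2.3, 0.9, 1.7]
gripper_width: 0.174
```

Call:
{"op": "servo_tool", "data": {"steps": [[0,0,0,0],[0,0,0,0],[0,0,0,0],[0,0,0,0],[0,0,0,0],[0,0,0,0],[0,0,0,0],[0,0,0,0]], "claw": 0}}

```text
time: 13.0
eef_pos: [0.5619, -0.224, 0.0614]
ee_rot: [0.121, 0.993, 0.001, 0.001]
ft_force: [0.4, -0.2, 0.1]
gripper_width: 0.5
```

Call:
{"op": "servo_tool", "data": {"steps": [[0,0,-5,0],[0,0,-15,0],[0,0,-30,0],[0,0,-48,0],[0,0,-66,0],[0,0,-82,0],[0,0,-95,0],[0,0,-100,0]]}}

```text
time: 13.8
eef_pos: [0.5628, -0.2248, 0.164]
ee_rot: [0.121, 0.993, 0.0, 0.003]
ft_force: [1.1, -0.3, -0.1]
gripper_width: 0.505
```

Run:
```python
from h import *
goto(561.3,-223.9,61,166)
s=viewer.capture("side")
crop(s,"b8.png",250,170,150,120,5)
```

```text
t 13.8 pos [ 562.8 -224.8  164. ] yaw 166.13 tilt 0.31 w 0.505 F [ 1.1 -0.3 -0.1] T [ 0.03 -0.03  0.05]
MOVE [  2.2   0.4 103. ] spin 0.002
```

View pics/b8.png

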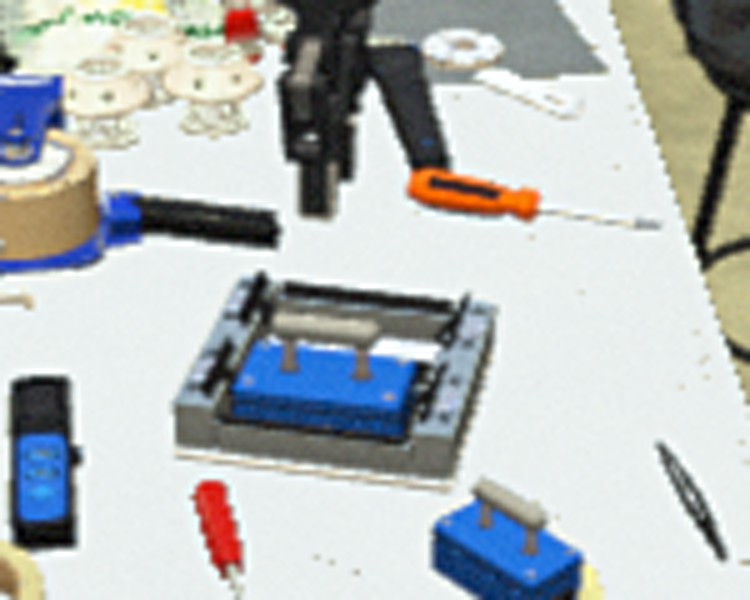

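The picture shows the cassette level in the near (left) bay, with its handle at about (325,328) in the crop and the gripper clear above. One numeric height check remains before handing in.

Run:
```python
from h import *
s=viewer.capture("side")
h=cv2.cvtColor(s["pixels"],cv2.COLOR_RGB2HSV)
r=np.zeros(h.shape[:2],np.uint8);r[230:242,303:327]=255
m=cv2.inRange(h,(0,12,90),(40,90,255))&r
M=cv2.moments(m,True);ct=(M["m10"]/M["m00"],M["m01"]/M["m00"])
print("bar px",ct,M["m00"],[ (z,proj(s,[.5615,-.2240,z]).round(1)) for z in(.080,.084,.088)])
print("ref bias at start: seen (366.07,293.89) expected",proj(s,[.4465,.0400,.072]).round(1))
```

```text
bar px (314.61333333333334, 234.46) 150.0 [(0.08, array([[315.6, 235.2]])), (0.084, array([[315.6, 234. ]])), (0.088, array([[315.6, 232.8]]))]
ref bias at start: seen (366.07,293.89) expected [[365.9 293.6]]
```

```bash
python3 -c "
from rig import ctrl
print(ctrl.sign_off())"
```

```text
the job is handed in; nothing more can be done
None
```

I put the medium blue cassette (measured about 100 × 59 mm) into the left bay, pressed it home and tugged it. The latch held, so I didn't need the other bay. The job is handed in at about 14 s on the clock, with no verdict reported.

- **Press:** I pressed with about 14 N. The tool stopped at 61.2 mm, which is 8.0 mm above its height when I gripped the cassette on the table. That matches the bay floor.
- **Tug:** I pulled at 12.8 N, then 15.8 N for most of a second, well above the 5 to 9 N at which a worn latch lets go. The tool rose 9.6 mm. Taking off 2 to 3 mm of latch play, the handle came out about 7 mm.
- **Leaving it:** I pressed it down again to within 0.1 mm of the first press, opened the gripper and raised it 100 mm. The force reading then was close to zero.
- **Last checks:** The final side picture shows the cassette level in the bay, and what it shows of the screwdriver, bit case and tweezers looks undisturbed. I did not recheck the tray or the bottle.
- **One small disagreement:** The handle appeared 0.7 pixel higher in the side picture than expected, or about 2 to 3 mm if that is real. That is within the camera error, and the press reading contradicts it, so I trusted the press.

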